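# Set the vee-block slide against its stop

## Task

Hold the release button of the slide's carriage down with a fingertip and, keeping it down, push the carriage along the rail until it rests against the stop block; then let the button go so that the carriage locks there. Only the button and the two lips beside it are for touching: do not touch the vee block on the carriage, do not grip or lift anything, and leave the things that lie around where they are.

Things in the scene. Friction and masses are not known exactly. Their poses are not given: they have to be found in the camera images.
- rail: Low aluminium slide rail fixed to the table, 60 mm wide (x), 372 mm long (y), 20 mm high. Origin: centre of its underside. The carriage runs along its y axis; +y points towards the stop block.
- carriage (a joint): Position of the dark steel carriage along the rail's y axis in m, growing towards the stop block (starts between 0 and 0.05). It is 66 mm wide, 136 mm long, deck 40 mm above the table; button on the half away from the stop, vee block on the other. Button up: a spring brake holds it (some 25 N or more to drag). Button down: it slides at about 2 N plus slight damping.
- button_top (a point): Centre of the top of the release button, a ribbed steel thumb plate 36 mm across the rail, 46 mm along it, top 58 mm above the table when up. It lies midway between two upright lips across the rail (50 mm wide, inner faces 26.5 mm before and behind its centre, tops 8 mm above the button's top, open at the sides). Axes as the rail's; rides with the carriage.
- release (a joint): How far the release button is pressed in m: 0 up (brake on; rest reading within 0.0005), 0.007 fully down. Pressing takes about 3 N at first, 5 N at 2 mm and 8 N fully down; the brake eases off over the first 2 mm and is off from about 0.0025 on. It springs back when let go.
- nose (a point): Centre of the carriage's front end face, 31 mm above the table, 102.5 mm towards the stop from the centre of the button. Axes as the rail's.
- stop_face (a point): Centre of the stop block's face that the nose meets, 31 mm above the table; axes as the rail's. The stop block (steel, 70 mm wide, 28 mm long, 52 mm high, screw knob on top up to 68 mm) is fixed on the rail, at a place that varies. The gap to go, along y, starts at about 90 to 190 mm.
- saddle_vee: Grey vee block, 60 mm across the rail, 50 mm along it, 36 mm high, bolted on the carriage deck between front lip and nose, its top 76 mm above the table; it begins 17 mm past the front lip. Not to be touched. Origin: centre of its underside.
- flange: Loose steel pipe flange, 103 mm across, 30 mm high, lying beside the rail on the robot's side. Leave it. Origin: centre of its underside.
- bolt_tin: Loose tin of bolts, 72 mm across, 70 mm high, standing beside the rail on the robot's side. Leave it. Origin: centre of its underside.
- wood_block: Loose block of wood, 55 x 120 x 35 mm, lying beside the rail on the far side. Leave it. Origin: centre of its underside.

How it is judged:
By the outcome, as a careful person would: the job done as asked, in the order asked, and still so for the second after the job is handed in, with the robot touching nothing.
It also fails if it takes over 38 s, if anything falls off the work surface, if the arm or the gripper's body presses on something with over 40 N, if the wrist force passes 120 N, or if a joint passes its speed limit or range.

## Robot

A 6-joint arm with a two-finger parallel gripper is mounted at the origin on the work surface; the furniture and walls round the work are solid. World frame = base frame: x ahead of the robot, y to its left, z up, the work surface at z = 0. Lengths are in m, angles in rad, forces in N, time in s.
With the tool pointing down it reaches from about 0.35 to 0.875 m from the base axis. Payload 4.2 kg.
Tool frame: the origin (TCP) lies midway between the tips of the shut fingers; the grasp point (between the pads) lies 19 mm behind it; z points along the fingers, y is the line along which they close (so a half turn about z gives the same grasp; the last joint's range is limited). The gripper opens to 87 mm and grips with 3 to 60 N. Pads are 19 mm wide; open, the fingers measure 117 mm over their backs; the gripper's body (75 mm by 190 mm) begins 51 mm behind the grasp point.
Start: joints at [-0.904, 0.385, 0.008, 0, -1.194, -0.259], TCP at [0.248, -0.574, 0.223] pointing down, gripper open.
Joint ranges: [-3.14, 3.14], [-1.21, 2.06], [-1.07, 1.41], [-3.16, 2.05], [-2.99, -0.16], [-3.1, 3.1]. Speed limits (rad/s): [2.79, 2.79, 3.14, 3.14, 3.14, 3.14].

## Interface

Orientations are given as a rotation vector (axis times angle).
In Python, from cell import * gives the robot as it stands. The module is installed in compiled form; this text tells all that it offers.
- The arm moves only by the tool play_rows, never from a script. Its argument "commands" is a list that holds one entry, the list of rows, each a list of 7 numbers: the opening in per cent of the stroke, from 0 (shut) to 100 (fully open), then the shift along the world's x, y, z in m, then the turn, a rotation vector about the world's x, y, z in units of 6 degrees (1.0 is 6 degrees). A call has 1 to 10 rows; each row shifts and turns the commanded pose from where the row before left it; what a row does not reach is not made up. A row lasts 1/8 s, in which the tool goes at most 62.5 mm and 10.7 degrees, less where a joint would pass 70% of its speed; a pose out of reach is approached as far as the arm can. A call is refused whole if a number of a shift passes 0.0625 or a number of a turn 1, either way. A call with a gripper value outside its range is refused whole. The fingers move at their own pace and stop on an object; "grip_force" is the grip in N (left out, the last holds). Time passes only in rows, so rows that do not move let the fingers close. It gives the time, the measured TCP pose, the force, the opening and the grip force at its end, in the units of the state.
- read_state(): the state, without advancing time (a new reading comes with each control period).
- get_image(name): name is "side" or "top"; returns the picture (384x512x3 uint8, red, green, blue); there is no depth.
- camera_model(name): a dict with "fov_y" (degrees; the focal length in pixels is half the picture's height over the tangent of half this angle, whatever the lens; pixels are square), "cx", "cy" (the principal point, pixels), "pose" (4x4, takes a point from camera to world coordinates). Camera axes: x right, y down, z forward; pixel columns grow to the right and rows downward; lengths in m; the calibration is good to about 2 mm. A picture is of the moment at which its call begins. camera_model takes no time and is no camera call.
- close_job(): hands the job in; it is judged then, once.
The state is a dict: "t": time; "joint_positions": joint angles; "qd": joint speeds; "effort": joint torques, N m; "eef_pos": TCP position; "tool_rot": TCP orientation; "ft_force": force on the tool from outside, world axes, zero at the start; "moment": the same for the moment, N m; "finger_gap": finger opening in m; "finger_force": force on a finger pad.
Only numpy, scipy, OpenCV 4.12 (cv2) and the standard library are available. Lean on these libraries where they do the work, as an engineer would, in place of code of your own. Each camera call takes 0.05 s, during which the arm holds its last target. There are 200 camera calls.

## Working session

There is one attempt and no reset: what is moved stays moved. The work goes in short steps, Python scripts to look and compute and a tool call to move; the robot and the scene stay as the last step left them, time stands still between calls to the robot, and variables do not carry over. Pictures are saved under pics/ and viewed, at most 10 in all, crops included, and the job is handed in when it is done.

Besides the shell and the picture viewer there is one more tool, called after "Emit:" by a JSON object that holds its "api" and its "payload". play_rows: Moves the arm, as the interface text tells. Its arguments: {"type":"object","properties":{"commands":{"type":"array"},"grip_force":{"type":"number"}},"required":["commands"]}

```bash
mkdir -p pics; cat > h.py <<'E'
from cell import *
import numpy as np, cv2
def save(n,f,crop=None,s=1):
    im=get_image(n)
    if crop: x0,y0,x1,y1=crop; im=im[y0:y1,x0:x1]
    cv2.imwrite(f,cv2.resize(im[:,:,::-1],None,fx=s,fy=s,interpolation=cv2.INTER_CUBIC))
def pt(n,u,v,z):
    c=camera_model(n);f=192/np.tan(np.radians(c["fov_y"])/2);T=np.array(c["pose"])
    d=T[:3,:3]@[(u-c["cx"])/f,(v-c["cy"])/f,1];o=T[:3,3]
    return o+d*(z-o[2])/d[2]
def pix(n,p):
    c=camera_model(n);f=192/np.tan(np.radians(c["fov_y"])/2);T=np.array(c["pose"])
    q=T[:3,:3].T@(np.array(p)-T[:3,3]);return q[:2]/q[2]*f+[c["cx"],c["cy"]]
E
python3 - <<'E'
from h import *
save("top","pics/t0.png",None,1.5);save("side","pics/s0.png",None,1.5)
s=read_state();print(s)
for n in("top","side"):print(camera_model(n))
E
```

```text
{'t': 0.1, 'joint_positions': array([-9.04396727e-01,  3.85474741e-01,  6.79132184e-03, -4.21434306e-04,
       -1.19402271e+00, -2.58590140e-01]), 'qd': array([-0.00024682, -0.00088038,  0.00369376,  0.00258594, -0.00070176,
       -0.00072648]), 'effort': array([-5.67972677e-05, -3.91690457e+01,  1.87934107e+01,  4.23192188e+00,
        1.34125023e-02, -7.81239487e-05]), 'eef_pos': array([ 0.24767138, -0.57325389,  0.22158527]), 'tool_rot': array([ 6.35814972e-01, -3.07606630e+00, -2.95881700e-03]), 'ft_force': array([-0.88064938, -0.04366936,  0.22232868]), 'moment': array([ 0.00840287, -0.00730144, -0.01077154]), 'finger_force': 0.0, 'finger_gap': 0.08727488385108945}
{'fov_y': 43.82149208606646, 'cx': 255.05328876277514, 'cy': 192.1420861624927, 'pose': array([[ 0.02472183, -0.99550213,  0.09145674,  0.4112108 ],
       [-0.99960588, -0.02583322, -0.01098809, -0.12293195],
       [ 0.01330129, -0.09114905, -0.99574843,  1.01427594],
       [ 0.        ,  0.        ,  0.        ,  1.        ]])}
{'fov_y': 56.90162469716675, 'cx': 256.4826173640195, 'cy': 190.15249618544013, 'pose': array([[-0.99626705, -0.02684214,  0.08204547,  0.41081834],
       [-0.08406498,  0.51771511, -0.85141303,  0.60436152],
       [-0.01962243, -0.8551319 , -0.51803899,  0.50574915],
       [ 0.        ,  0.        ,  0.        ,  1.        ]])}
```

View pics/t0.png

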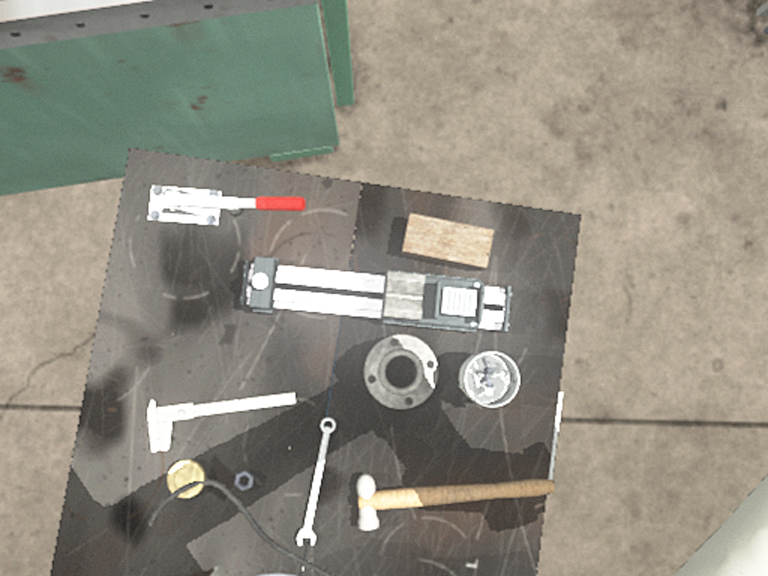

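View pics/s0.png

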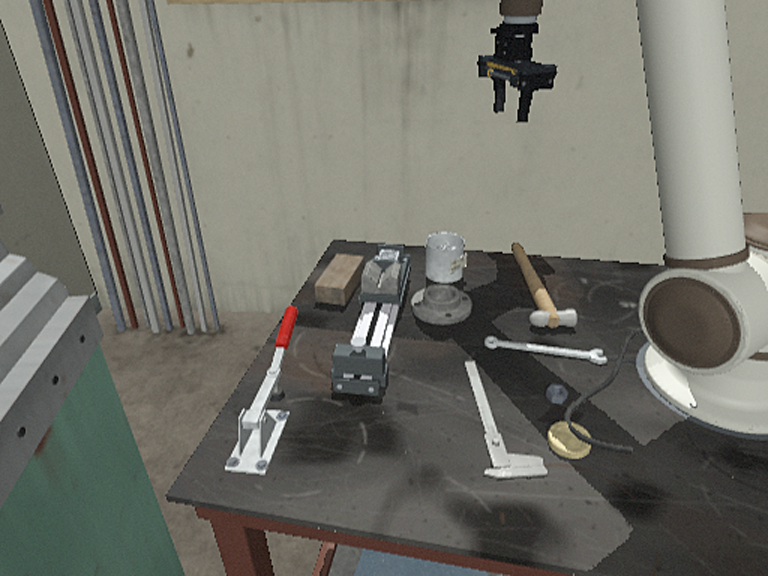

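The top view shows the stop block at the left (about 262,285 in the enlarged picture). The vee block is at (405,296), the button at (459,301), the flange at (400,372) and the tin at (490,379). I'll enlarge the rail region.

```bash
python3 - <<'E'
from h import *
save("top","pics/t1.png",(155,165,355,285),4)
E
```

```text
(no output)
```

View pics/t1.png

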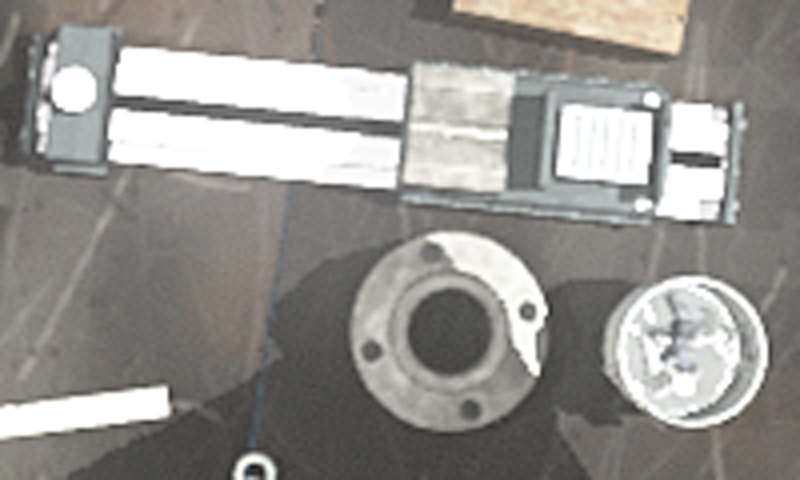

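```bash
python3 - <<'E'
from h import *
P=lambda x,y,z:pt("top",155+x/4,165+y/4,z)
for nm,x,y,z in [("btn",604,144,.058),("b1",560,103,.058),("b2",653,112,.058),("b3",645,185,.058),("b4",556,178,.058),("r1",117,48,.02),("r2",410,74,.02),("r3",108,162,.02),("r4",396,188,.02),("stopA",122,30,.052),("stopB",107,172,.052),("vee1",413,62,.076),("vee2",403,187,.076),("end1",742,102,.02),("end2",735,220,.02),("flange",450,332,.03),("tin",692,350,.07)]:
    print(nm,P(x,y,z).round(4))
E
```

```text
btn [ 0.4838 -0.2364  0.058 ]
b1 [ 0.5039 -0.2139  0.058 ]
b2 [ 0.5006 -0.2608  0.058 ]
b3 [ 0.4637 -0.2573  0.058 ]
b4 [ 0.4661 -0.2125  0.058 ]
r1 [0.5305 0.0151 0.02  ]
r2 [ 0.5208 -0.1386  0.02  ]
r3 [0.4707 0.0175 0.02  ]
r4 [ 0.4609 -0.1327  0.02  ]
stopA [0.5359 0.0085 0.052 ]
stopB [0.4637 0.0133 0.052 ]
vee1 [ 0.5207 -0.139   0.076 ]
vee2 [ 0.4587 -0.1356  0.076 ]
end1 [ 0.5106 -0.313   0.02  ]
end2 [ 0.4487 -0.3099  0.02  ]
flange [ 0.3874 -0.1621  0.03  ]
tin [ 0.3824 -0.2798  0.07  ]
```

The axis is consistent across the rail edges, the ends and the button: u = (0.063, 0.998). The button is at (0.484, -0.236) and the gap is about 145 mm. I'll shut the fingers, turn +63° so the closing line lies across the rail, and go above the button.

Emit:
{"api": "play_rows", "payload": {"commands": [[[0,0.0236,0.0337,0,0,0,1],[0,0.0236,0.0337,0,0,0,1],[0,0.0236,0.0337,0,0,0,1],[0,0.0236,0.0337,0,0,0,1],[0,0.0236,0.0337,0,0,0,1],[0,0.0236,0.0337,0,0,0,1],[0,0.0236,0.0337,0,0,0,1],[0,0.0236,0.0337,0,0,0,1],[0,0.0236,0.0337,0,0,0,1],[0,0.0236,0.0337,0,0,0,1]]], "grip_force": 10}}

```text
t: 1.4
eef_pos: [0.4844, -0.2354, 0.2224]
tool_rot: [2.093, -2.343, -0.001]
ft_force: [0.3, -0.6, 0.6]
finger_gap: 0.002
finger_force: 0.0
```

Emit:
{"api": "play_rows", "payload": {"commands": [[[0,0,0,-0.03,0,0,0.55],[0,0,0,-0.03,0,0,0],[0,0,0,-0.03,0,0,0],[0,0,0,-0.02,0,0,0],[0,0,0,-0.01,0,0,0],[0,0,0,0,0,0,0],[0,0,0,0,0,0,0]]]}}

```text
t: 2.28
eef_pos: [0.4846, -0.2369, 0.1034]
tool_rot: [-2.155, 2.284, -0.002]
ft_force: [-0.1, -0.0, 1.1]
finger_gap: 0.0006
finger_force: 0.0
```

```bash
python3 - <<'E'
from h import *
save("side","pics/s1.png",(210,100,330,290),3);save("top","pics/t2.png",(225,130,385,250),4)
s=read_state()
for k in("t","eef_pos","tool_rot","ft_force","finger_gap","joint_positions"):print(k,s[k])
print(pix("top",s["eef_pos"]),pix("side",s["eef_pos"]))
from scipy.spatial.transform import Rotation as R
print(R.from_rotvec(s["tool_rot"]).as_matrix().round(3))
print(pix("side",[.4838,-.2364,.058]))
E
```

```text
t 2.375
eef_pos [ 0.48451392 -0.23685893  0.10350133]
tool_rot [-2.15525426  2.2841979  -0.00257462]
ft_force [ 0.87395726  0.16138471 -0.47869897]
finger_gap 0.0005322352766497538
joint_positions [-1.53792923e-01  3.59173482e-01 -3.65196492e-01  1.82896859e-04
 -8.44456091e-01  9.55980301e-02]
[309.09932404 198.91790715] [258.45862108 154.54645722]
[[-0.058 -0.998  0.002]
 [-0.998  0.058 -0.   ]
 [ 0.    -0.002 -1.   ]]
[258.99233658 169.96069595]
```

View pics/s1.png

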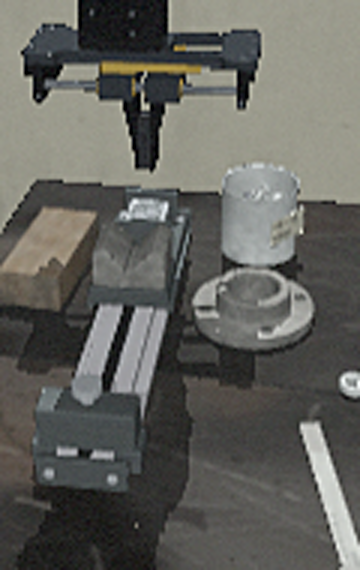

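View pics/t2.png

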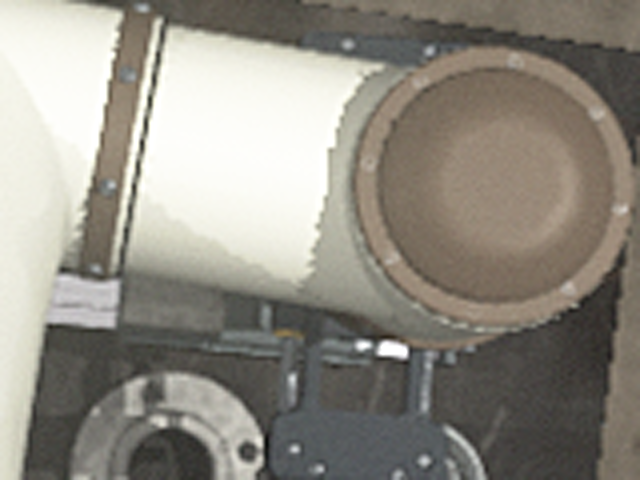

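The side view shows the fingertip at native (258.7,156.7), directly over the button at (259.7,169.3), which agrees with the projections to about 1 px. In the top view the arm hides the button. The gripper body clears the tin, so I'll descend.

Emit:
{"api": "play_rows", "payload": {"commands": [[[0,0,0,-0.02,0,0,0],[0,0,0,-0.015,0,0,0],[0,0,0,-0.006,0,0,0],[0,0,0,0,0,0,0],[0,0,0,0,0,0,0]]]}}

```text
t: 3.0
eef_pos: [0.4843, -0.2368, 0.062]
tool_rot: [-2.156, 2.285, -0.001]
ft_force: [0.4, -0.3, 1.3]
finger_gap: 0.0003
finger_force: 0.0
```

Emit:
{"api": "play_rows", "payload": {"commands": [[[0,0,0,-0.003,0,0,0],[0,0,0,0,0,0,0],[0,0,0,0,0,0,0]]]}}

```text
t: 3.38
eef_pos: [0.484, -0.2367, 0.0587]
tool_rot: [-2.156, 2.285, -0.0]
ft_force: [0.2, -0.1, 0.1]
finger_gap: 0.0005
finger_force: 0.1
```

Emit:
{"api": "play_rows", "payload": {"commands": [[[0,0,0,-0.003,0,0,0],[0,0,0,0,0,0,0],[0,0,0,0,0,0,0]]]}}

```text
t: 3.75
eef_pos: [0.4842, -0.2368, 0.0562]
tool_rot: [-2.156, 2.285, -0.001]
ft_force: [-0.4, 1.2, 5.2]
finger_gap: 0.0005
finger_force: 2.6
```

Emit:
{"api": "play_rows", "payload": {"commands": [[[0,0,0,-0.002,0,0,0],[0,0,0,-0.0015,0,0,0],[0,0,0,0,0,0,0],[0,0,0,0,0,0,0]]]}}

```text
t: 4.25
eef_pos: [0.4841, -0.2368, 0.053]
tool_rot: [-2.156, 2.285, -0.001]
ft_force: [-2.0, 1.4, 6.5]
finger_gap: 0.0005
finger_force: 3.4
```

The button is about 5 mm down at 6.5 N. Now I'll push along the rail, bringing the tip gently to the front lip.

Emit:
{"api": "play_rows", "payload": {"commands": [[[0,0.0002,0.003,0,0,0,0],[0,0.0002,0.003,0,0,0,0],[0,0.0002,0.003,0,0,0,0],[0,0.0002,0.003,0,0,0,0],[0,0.0002,0.003,0,0,0,0],[0,0.0002,0.003,0,0,0,0],[0,0.0002,0.003,0,0,0,0],[0,0.0002,0.003,0,0,0,0]]]}}

```text
t: 5.25
eef_pos: [0.4859, -0.2133, 0.0531]
tool_rot: [2.157, -2.284, 0.002]
ft_force: [-1.5, -1.4, 6.2]
finger_gap: 0.0005
finger_force: 3.4
```

```bash
python3 - <<'E'
from h import *
save("side","pics/s2.png",(210,100,330,290),3)
s=read_state()
for k in("t","eef_pos","ft_force","moment"):print(k,s[k])
E
```

```text
t 5.3
eef_pos [ 0.48593399 -0.2129962   0.05313112]
ft_force [-0.56663819 -0.3288798   6.19523917]
moment [-0.10781209  0.53440781 -0.04395124]
```

View pics/s2.png

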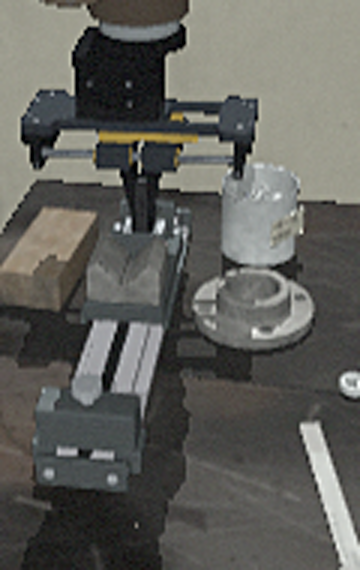

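The side view shows the carriage moved along with the fingertip: the vee block's front foot went from row 305 to 320, about 24 mm, so it was carried by friction. The tip is still between the lips, so I'll continue.

Emit:
{"api": "play_rows", "payload": {"commands": [[[0,0.0003,0.004,0,0,0,0],[0,0.0003,0.005,0,0,0,0],[0,0.0004,0.006,0,0,0,0],[0,0.0004,0.006,0,0,0,0],[0,0.0004,0.006,0,0,0,0],[0,0.0004,0.006,0,0,0,0],[0,0.0004,0.006,0,0,0,0],[0,0.0004,0.006,0,0,0,0],[0,0.0003,0.005,0,0,0,0]]]}}

```text
t: 6.42
eef_pos: [0.4897, -0.1631, 0.0532]
tool_rot: [-2.156, 2.284, -0.003]
ft_force: [-0.6, -1.3, 5.6]
finger_gap: 0.0006
finger_force: 3.4
```

Emit:
{"api": "play_rows", "payload": {"commands": [[[0,0.0003,0.005,0,0,0,0],[0,0.0003,0.005,0,0,0,0],[0,0.0003,0.005,0,0,0,0],[0,0.0003,0.005,0,0,0,0],[0,0.0003,0.005,0,0,0,0],[0,0.0003,0.005,0,0,0,0],[0,0.0003,0.005,0,0,0,0],[0,0.0003,0.005,0,0,0,0],[0,0.0002,0.004,0,0,0,0]]]}}

```text
t: 7.55
eef_pos: [0.4929, -0.119, 0.0534]
tool_rot: [-2.156, 2.283, -0.005]
ft_force: [0.9, -2.0, 6.9]
finger_gap: 0.0006
finger_force: 3.4
```

```bash
python3 - <<'E'
from h import *
save("side","pics/s3.png",(210,130,330,290),4)
s=read_state()
for k in("t","eef_pos","ft_force","moment"):print(k,s[k])
E
```

```text
t 7.6
eef_pos [ 0.49298885 -0.11859236  0.05335586]
ft_force [-0.16384828  0.14693622  5.54397437]
moment [ 0.08715164  0.11119315 -0.0228256 ]
```

View pics/s3.png

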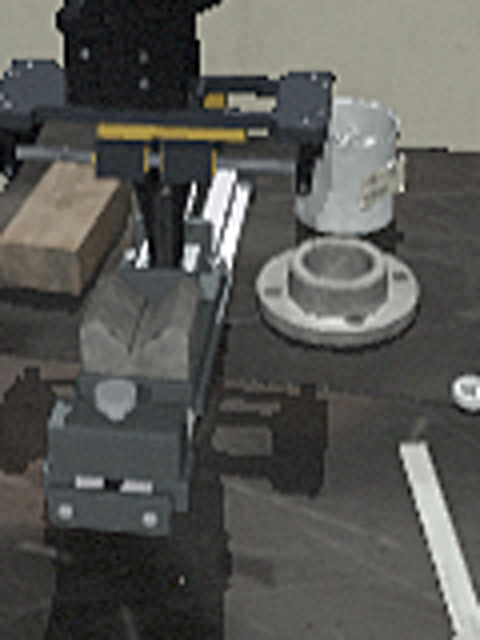

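The side view shows the vee block close to the stop, with the tip upright behind the front lip. The carriage has followed about 118 mm, so roughly 27 mm remain. I'll approach slowly.

Emit:
{"api": "play_rows", "payload": {"commands": [[[0,0.0002,0.003,-0.0005,0,0,0],[0,0.0002,0.003,0,0,0,0],[0,0.0002,0.003,0,0,0,0],[0,0.0002,0.003,0,0,0,0],[0,0.0002,0.003,0,0,0,0],[0,0.0002,0.003,0,0,0,0],[0,0.0001,0.002,0,0,0,0]]]}}

```text
t: 8.48
eef_pos: [0.4944, -0.099, 0.0529]
tool_rot: [-2.156, 2.282, -0.005]
ft_force: [0.7, -1.9, 7.0]
finger_gap: 0.0005
finger_force: 3.4
```

Emit:
{"api": "play_rows", "payload": {"commands": [[[0,0.0001,0.002,0,0,0,0],[0,0.0001,0.002,0,0,0,0],[0,0.0001,0.002,0,0,0,0]]]}}

```text
t: 8.85
eef_pos: [0.4949, -0.093, 0.053]
tool_rot: [-2.155, 2.282, -0.005]
ft_force: [0.0, -0.6, 6.8]
finger_gap: 0.0003
finger_force: 3.4
```

Emit:
{"api": "play_rows", "payload": {"commands": [[[0,0.0001,0.002,0,0,0,0],[0,0.0001,0.002,0,0,0,0]]]}}

```text
t: 9.1
eef_pos: [0.4952, -0.089, 0.053]
tool_rot: [-2.155, 2.282, -0.005]
ft_force: [0.3, -1.3, 6.8]
finger_gap: 0.0005
finger_force: 3.4
```

Emit:
{"api": "play_rows", "payload": {"commands": [[[0,0.0001,0.002,0,0,0,0],[0,0.0001,0.002,0,0,0,0],[0,0.0001,0.002,0,0,0,0]]]}}

```text
t: 9.48
eef_pos: [0.4951, -0.0836, 0.053]
tool_rot: [-2.156, 2.283, -0.005]
ft_force: [0.4, -4.7, 7.1]
finger_gap: 0.0006
finger_force: 3.4
```

Emit:
{"api": "play_rows", "payload": {"commands": [[[0,0.0001,0.002,0,0,0,0],[0,0.0001,0.002,0,0,0,0]]]}}

```text
t: 9.72
eef_pos: [0.4951, -0.0797, 0.0529]
tool_rot: [-2.157, 2.283, -0.005]
ft_force: [0.8, -5.2, 7.0]
finger_gap: 0.0008
finger_force: 3.4
```

```bash
python3 - <<'E'
from h import *
save("top","pics/t3.png",(140,150,300,260),5)
s=read_state()
for k in("t","eef_pos","ft_force","moment"):print(k,s[k])
E
```

```text
t 9.775
eef_pos [ 0.495074   -0.07952767  0.0528893 ]
ft_force [ 0.00998827 -4.21252539  6.57067455]
moment [-1.3730678   0.08253609 -0.01811457]
```

View pics/t3.png

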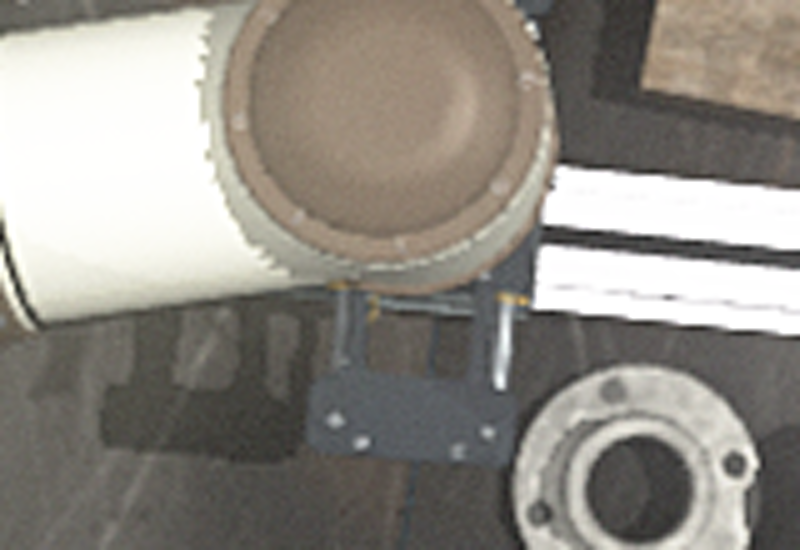

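The top view has the nose hidden by the wrist. Fy stepped from -1.5 to -5 N near y=-0.085, which is what the nose on the stop with the tip sliding on the button would give. I'll go on to the front lip to confirm with a firm push.

Emit:
{"api": "play_rows", "payload": {"commands": [[[0,0.0001,0.0015,0,0,0,0],[0,0.0001,0.0015,0,0,0,0],[0,0.0001,0.0015,0,0,0,0]]]}}

```text
t: 10.15
eef_pos: [0.4952, -0.0753, 0.0529]
tool_rot: [-2.157, 2.283, -0.004]
ft_force: [0.2, -5.9, 6.6]
finger_gap: -0.0001
finger_force: 3.5
```

Emit:
{"api": "play_rows", "payload": {"commands": [[[0,0.0001,0.001,0,0,0,0],[0,0.0001,0.001,0,0,0,0]]]}}

```text
t: 10.4
eef_pos: [0.4953, -0.0733, 0.0528]
tool_rot: [-2.157, 2.284, -0.004]
ft_force: [-0.1, -5.3, 6.5]
finger_gap: 0.0007
finger_force: 3.5
```

Emit:
{"api": "play_rows", "payload": {"commands": [[[0,0.0001,0.001,0,0,0,0],[0,0.0001,0.001,0,0,0,0]]]}}

```text
t: 10.65
eef_pos: [0.4954, -0.0713, 0.0528]
tool_rot: [-2.157, 2.284, -0.004]
ft_force: [0.2, -5.8, 6.8]
finger_gap: 0.0003
finger_force: 3.5
```

Emit:
{"api": "play_rows", "payload": {"commands": [[[0,0.0001,0.001,0,0,0,0],[0,0.0001,0.001,0,0,0,0]]]}}

```text
t: 10.9
eef_pos: [0.4955, -0.0701, 0.0528]
tool_rot: [2.157, -2.283, 0.005]
ft_force: [1.9, -11.9, 6.0]
finger_gap: 0.0007
finger_force: 6.9
```

Emit:
{"api": "play_rows", "payload": {"commands": [[[0,0,0.0008,0,0,0,0],[0,0,0,0,0,0,0]]]}}

```text
t: 11.15
eef_pos: [0.4955, -0.07, 0.0528]
tool_rot: [2.156, -2.283, 0.005]
ft_force: [1.6, -12.4, 6.6]
finger_gap: 0.0001
finger_force: 7.8
```

Contact with the front lip is firm: 12 N, stalled at y=-0.070, so the carriage is against the stop. I'll let the button up while keeping the push, then back off the lip and rise.

Emit:
{"api": "play_rows", "payload": {"commands": [[[0,0,0,-0.0,0,0,0],[0,0,0,0.002,0,0,0],[0,0,0,0.002,0,0,0],[0,0,0,0.002,0,0,0],[0,0,0,0.002,0,0,0],[0,0,0,0,0,0,0]]]}}

```text
t: 11.9
eef_pos: [0.4936, -0.0698, 0.0586]
tool_rot: [2.152, -2.283, 0.0]
ft_force: [3.7, -11.7, -5.5]
finger_gap: 0.0006
finger_force: 5.8
```

Emit:
{"api": "play_rows", "payload": {"commands": [[[0,0,-0.004,0,0,0,0],[0,-0.0005,-0.008,0,0,0,0],[0,0,0,0,0,0,0],[0,0,0,0.01,0,0,0],[0,0,0,0.03,0,0,0],[0,0,0,0.04,0,0,0],[0,0,0,0.04,0,0,0],[0,0,0,0.03,0,0,0],[0,0,0,0,0,0,0]]]}}

```text
t: 13.02
eef_pos: [0.4957, -0.079, 0.2131]
tool_rot: [-2.153, 2.28, -0.007]
ft_force: [-0.3, 0.0, -0.1]
finger_gap: 0.0003
finger_force: 0.0
```

Emit:
{"api": "play_rows", "payload": {"commands": [[[0,-0.02,-0.04,0.02,0,0,0],[0,-0.02,-0.05,0.02,0,0,0],[0,-0.02,-0.05,0,0,0,0],[0,-0.02,-0.05,0,0,0,0],[0,-0.02,-0.05,0,0,0,0],[0,-0.02,-0.04,0,0,0,0],[0,0,0,0,0,0,0],[0,0,0,0,0,0,0]]]}}

```text
t: 14.02
eef_pos: [0.3738, -0.359, 0.2489]
tool_rot: [2.155, -2.285, -0.002]
ft_force: [0.7, -0.0, -0.2]
finger_gap: 0.0006
finger_force: 0.0
```

```bash
python3 - <<'E'
from h import *
save("top","pics/t4.png",(145,150,345,290),4)
s=read_state()
for k in("t","eef_pos","ft_force"):print(k,s[k])
E
```

```text
t 14.075
eef_pos [ 0.3741496  -0.35867116  0.24912374]
ft_force [ 0.77500167 -0.51186048  0.37927702]
```

View pics/t4.png

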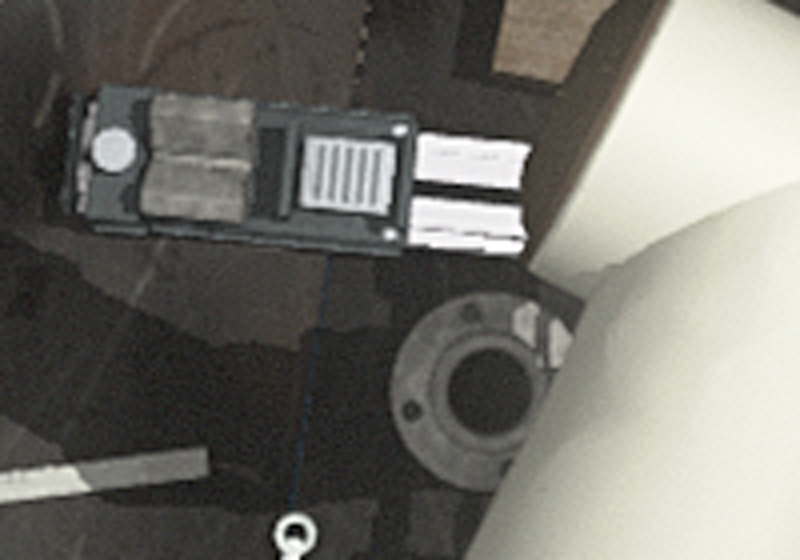

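The top view shows the carriage's nose against the stop with no gap at (150,150). The button, at (348,175), is free and the flange has not moved. I'll hand the job in.

```bash
python3 - <<'E'
from h import *
print(pt("top",145+348/4,150+175/4,.058))
print(close_job())
E
```

```text
[ 0.49459572 -0.08724107  0.058     ]
the job is handed in; nothing more can be done
None
```

The carriage was pushed with the button held down until it rested firmly against the stop. The button was then let go to lock it there, and the arm was withdrawn clear; I handed the job in at about 14 s and got no verdict back.

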